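# Fit the paddle into the mixer's collet

### The job

Take the white paddle out of the wooden rack, set its steel shank upright into the collet of the mixer drive, gently and fully home, then swing the nut's red-knobbed lever clockwise (seen from above) until you feel the collet grip the shank firmly, without crushing it. Leave the paddle standing in the collet and leave the other things where they are.

Things in the scene. Friction and masses are not known exactly. Their poses are not given: they have to be found in the camera images.
- paddle: The mixing paddle, 108 mm long, about 0.12 kg: round steel shank (12 mm thick, 45 mm long, tapered foot), then a steel collar 26 mm wide and 6 mm thick, a hub, and a flat white plastic blade on top. Origin at the shank's foot, z up along the shank. It starts upright in one of the rack's three holes, shank down, the collar resting on the rack's top (50 mm high), so its foot is 5 mm above the table.
- blade (a point): Centre of the paddle's white blade, 84 mm above the foot. The blade is 48 mm tall, 40 mm wide along y and 10 mm thick along x: the fingers close along x.
- foot (a point): Bottom end of the paddle's shank, z up along the shank.
- drive: The mixer's drive unit, fixed, grey with an orange band on a black base 150 x 130 x 22 mm. On top a brass collet nut 66 mm wide, 22 mm tall, top 120 mm above the table, with a steel lever carrying an upright red knob. Origin on the table below the collet's upright axis.
- mouth (a point): Collet axis at the top of the brass nut, 120 mm above the table. The hole goes 42 mm down: first three loose jaws (1.5 to 10.5 mm clear of the shank all round), then from 22 mm down a bevelled bore 14 mm wide. With the shank home, the collar stands 3 mm above the nut.
- seat (a point): Floor of the bore on the collet's axis, 78 mm above the table: the shank's foot rests here when fully home. Its z points up.
- spindle: The fixed steel part with the bore, below the jaws. Pressing the shank on it with more than 40 N damages it. Origin on the collet's axis, 72 mm above the table.
- collet: The three sprung steel jaws inside the nut. Origin on the table below the axis. Each 10 N of total jaw force (sum of the three) adds about 1 N to the push at the knob. They grip firmly from 45 N (4.5 N above the steady push), best at 60 to 80 N (6 to 8 N above it), and crush the shank above 110 N (11 N above it).
- knob (a point): Middle of the upright red knob (16 mm thick, 42 mm tall, free above) on the nut's lever: 80 mm from the collet's axis, 138 mm above the table; the lever's top is at 114 mm. Its x axis points outward along the lever. The thread locks itself and stays where it is left.
- beater_mid (a point): Middle of the steel loop beater, another tool standing in the rack (70 mm above its foot). Leave it.
- masher_mid (a point): Middle of the tool with a green rounded head standing in the rack (70 mm above its foot). Leave it.
- rack: Fixed wooden rack, 60 x 210 x 50 mm, long along its y, with three 15 mm holes 70 mm apart. Origin under its centre.
- plate: White round plate, 220 mm, bystander.
- bowl: Blue bowl, 100 mm, bystander.
- tray: Metal tray 200 x 280 x 35 mm, bystander.
- jar: Amber jar with red cap, 60 mm wide, 90 mm tall, bystander.
- spatula: Spatula with a wooden handle lying on the table, bystander.
- nut: The brass nut with its lever. Origin on the table below the axis, x along the lever. Clockwise from above closes the jaws 8 mm per rad. How far it is already wound is unknown: the jaws meet the shank after 0.2 to 1.3 rad. Pushed at the knob it turns against a steady 7 to 11 N; once the jaws bear, this rises by about 2.5 N per 0.1 rad.
There are look-alikes about, which are no part of the job. Leave any orange or yellow look-alike of the paddle alone.

How it is judged:
On the way, in this order (a step that is already met when the one before it is completed fails the run):
1. the paddle's shank stands upright and fully home in the collet (z of foot in the frame of seat below 0.003 m and horizontal distance between foot and seat below 0.004 m and angle between blade's own z axis and vertical below 0.06 rad), for 0.2 s.
2. the collet grips the shank firmly (all of step 1 and contact force between collet and paddle above 45 N), for 0.2 s.
At the end, for the whole second after the job is handed in: The paddle stands at rest in the collet, its foot within 3 mm of the bore's floor and 4 mm of the axis, upright within 0.06 rad, the jaws gripping with at least 45 N in all (all of step 2 and linear speed of paddle below 0.01 m/s); the robot touches nothing.
It fails at once if the shank is crushed by overtightening (contact force between collet and paddle above 110 N).
It fails at once if the shank is rammed into the bore (contact force between spindle and paddle above 40 N).
It fails at once if another tool in the rack is pulled out or knocked (distance of any of beater_mid, masher_mid from where it was at the start of the episode above 0.02 m).
It fails at once if a bystander is shoved (distance of any of plate, bowl, tray, jar, spatula from where it was at the start of the episode above 0.03 m).
It also fails if it takes over 70 s, if anything falls off the work surface, if the arm or the gripper's body presses on something with over 40 N, if the wrist force passes 120 N, or if a joint passes its speed limit or range.

### The arm

A 6-joint arm with a two-finger parallel gripper is mounted at the origin on the work surface. World frame = base frame: x ahead of the robot, y to its left, z up, the work surface at z = 0. Lengths are in m, angles in rad, forces in N, time in s.
With the tool pointing down it reaches from about 0.375 to 0.9 m from the base axis. Payload 3.1 kg.
Tool frame: the origin (TCP) lies at the very end of the fingers, on their centre line; the grasp point (between the pads) lies 19 mm behind it; z points along the fingers, y is the line along which they close (so a half turn about z gives the same grasp; the last joint's range is limited). The gripper opens to 85 mm and grips with 20 to 120 N. Pads are 22 mm wide; open, the fingers measure 114 mm over their backs; the gripper's body (76 mm by 85 mm) begins 54 mm behind the grasp point. The pads swing forward as they close: fully open they stand 13 mm farther back than shut.
Start: joints at [-1.28, 0.527, 1.433, -0, 1.181, -0.178], TCP at [0.283, -0.557, 0.231] pointing down, gripper open.
Joint ranges: [-3.08, 3.08], [-0.75, 2.2], [0.22, 2.44], [-1.43, 4.57], [0, 2.65], [-2.85, 2.85]. Speed limits (rad/s): [2.79, 2.79, 3.14, 3.14, 3.14, 3.14].

### API

Orientations are given as a rotation vector (axis times angle).
In Python, from plant import r, optics, ticket gives the robot as it stands.
- The arm moves only by the shell command python3 -m creep 'ROWS' [FORCE]. ROWS is JSON, a list of rows, each a list of 3 entries, a list of its own where there are three numbers: the shift along the tool's x, y, z in mm, then the turn, a rotation vector about the tool's x, y, z in rad, then the finger opening in mm, from 0 to 85.4. A call has 1 to 12 rows; each row shifts and turns the commanded pose from where the row before left it, along the tool's axes as they then stand; what a row does not reach is not made up. A row lasts 1/8 s, in which the tool goes at most 62.5 mm and 10.7 degrees, less where a joint would pass 70% of its speed; a pose out of reach is approached as far as the arm can. A call with a gripper value outside its range is refused whole. The fingers move at their own pace and stop on an object; FORCE is the grip in N (left out, the last holds). Time passes only in rows, so rows that do not move let the fingers close. It gives the time, the measured TCP pose, the force, the opening and the grip force at its end, in the units of the state.
- r.get_state(): the state, without advancing time (a new reading comes with each control period).
- optics.snapshot(name): name is "scene" or "side" or "wrist"; returns a dict with "frame" (420x560x3 uint8, red, green, blue), "fx", "fy", "cx", "cy" (pixels), "R" (3x3) and "t" (3): a world point X has camera coordinates R X + t. Camera axes: x right, y down, z forward; pixel columns grow to the right and rows downward; lengths in m; the calibration is good to about 2 mm. The wrist camera is an equidistant fisheye: a pixel r from the principal point sees the ray r / f radians off the axis. A picture is of the moment at which its call begins. There is no depth.
- ticket.sign_off(): hands the job in; it is judged then, once.
The state is a dict: "time_s": time; "joint_positions": joint angles; "qd": joint speeds; "joint_efforts": joint torques, N m; "position": TCP position; "tcp_rot": TCP orientation; "contact_force": force on the tool from outside, world axes, zero at the start; "moment": the same for the moment, N m; "gripper_width": finger opening in m; "grasp_force": force on a finger pad.
Only numpy, scipy, OpenCV 4.12 (cv2) and the standard library are available. Lean on these libraries where they do the work, as an engineer would, in place of code of your own. Each camera call takes 0.05 s, during which the arm holds its last target. There are 200 camera calls.

## Working session

There is one attempt and no reset: what is moved stays moved. The work goes in short steps, Python scripts to look and compute and a shell command to move; the robot and the scene stay as the last step left them, time stands still between calls to the robot, and variables do not carry over. Pictures are saved under pics/ and viewed, at most 10 in all, crops included, and the job is handed in when it is done.

```bash
ls; mkdir -p pics; cat > h.py <<'E'
import numpy as np, cv2
from scipy.spatial.transform import Rotation as Rn
from plant import r, optics, ticket
def snap(n,f):
    s=optics.snapshot(n); cv2.imwrite('pics/'+f+'.png',s['frame'][:,:,::-1]); np.savez(f,**s); return s
def ray(s,u,v,fish=False):
    x=(u-s['cx'])/s['fx'];y=(v-s['cy'])/s['fy']
    if fish:
        t=np.hypot(x,y); d=np.array([x/t*np.sin(t),y/t*np.sin(t),np.cos(t)]) if t>0 else np.array([0,0,1.])
    else: d=np.array([x,y,1.])
    R=s['R'];return -R.T@s['t'],R.T@d
def onz(s,u,v,z,fish=False):
    o,d=ray(s,u,v,fish);return o+d*(z-o[2])/d[2]
def proj(s,X):
    c=s['R']@np.array(X)+s['t'];return s['fx']*c[0]/c[2]+s['cx'],s['fy']*c[1]/c[2]+s['cy']
def tri(*rs):
    A=np.zeros((3,3));b=np.zeros(3)
    for o,d in rs:
        d=d/np.linalg.norm(d);P=np.eye(3)-np.outer(d,d);A+=P;b+=P@o
    x=np.linalg.solve(A,b);return x
def st():
    s=r.get_state();print({k:np.round(v,4).tolist() for k,v in s.items() if k not in('qd','joint_efforts')});return s
E
python3 - <<'E'
from h import *
a=snap('scene','scene0');b=snap('side','side0')
for s in(a,b):print(s['fx'],(-s['R'].T@s['t']).round(3),s['R'].round(2).tolist())
st()
E
```

```text
pics
537.6716912438241 [1.71  0.326 0.949] [[-0.23, 0.97, 0.01], [0.55, 0.14, -0.83], [-0.8, -0.19, -0.56]]
534.7677590331076 [-0.225  1.385  0.978] [[-0.89, -0.46, -0.01], [-0.22, 0.43, -0.87], [0.41, -0.77, -0.49]]
{'time_s': 0.1, 'joint_positions': [-1.2795, 0.5284, 1.4338, 0.0, 1.1814, -0.1785], 'position': [0.2828, -0.5566, 0.2304], 'tcp_rot': [-3.0534, -0.7308, 0.0001], 'contact_force': [-0.2152, 0.3204, -0.1842], 'moment': [-0.0389, -0.0009, 0.0028], 'grasp_force': 0.0, 'gripper_width': 0.0853}
```

```bash
python3 -c "
import cv2
for n in('scene0','side0'):cv2.imwrite('pics/'+n+'L.png',cv2.resize(cv2.imread('pics/'+n+'.png'),(800,600),interpolation=cv2.INTER_CUBIC))"
```

```text
(no output)
```

View pics/scene0L.png

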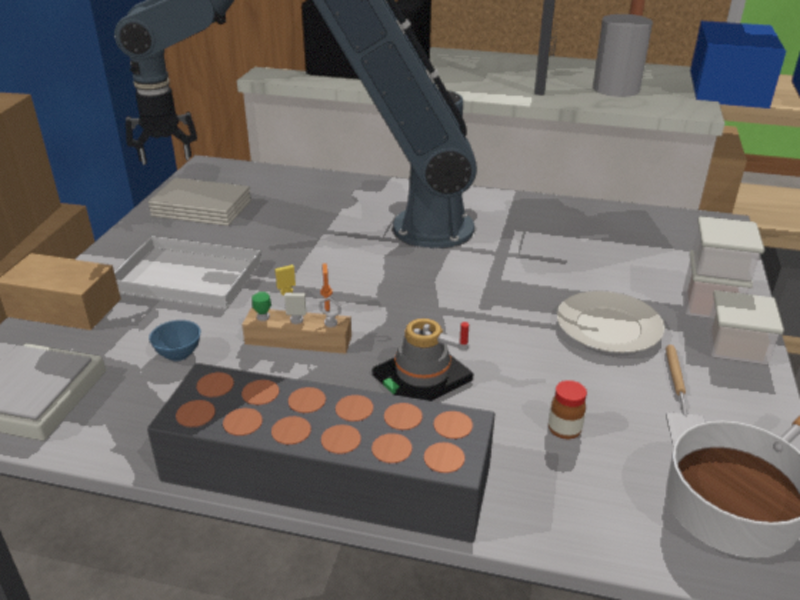

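View pics/side0L.png

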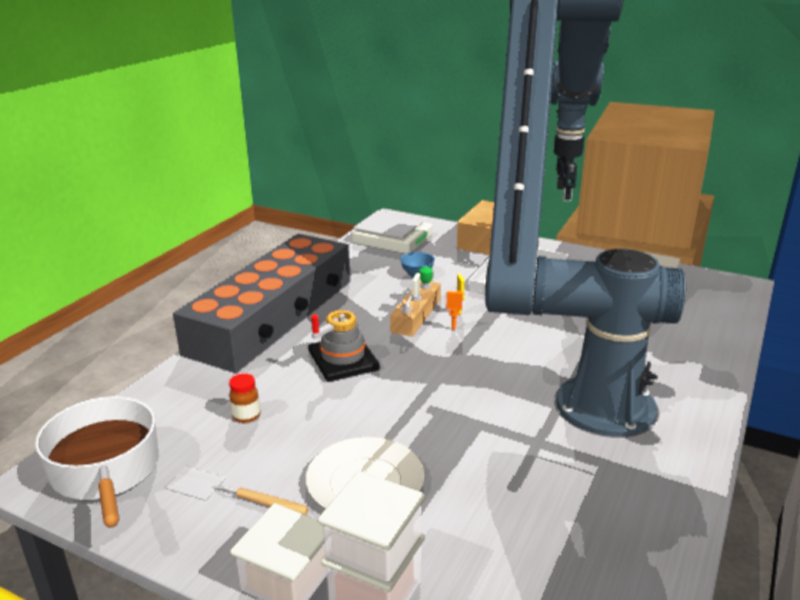

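The scene shows the white paddle in the middle hole of the rack, near (295,305) in the enlarged picture. The collet is at (423,330) and the red knob at (464,333). The yellow and orange look-alikes stand behind the rack. Next I'll view enlarged crops.

```bash
python3 -c "
import cv2,numpy as np
a=cv2.imread('pics/scene0.png')[180:280,165:340];b=cv2.imread('pics/side0.png')[185:265,205:340]
f=lambda i:cv2.resize(i,None,fx=4.5,fy=4.5,interpolation=cv2.INTER_CUBIC)
cv2.imwrite('pics/c1.png',f(a));cv2.imwrite('pics/c2.png',cv2.resize(b,None,fx=5.5,fy=5.5,interpolation=cv2.INTER_CUBIC))"
```

```text
(no output)
```

View pics/c1.png

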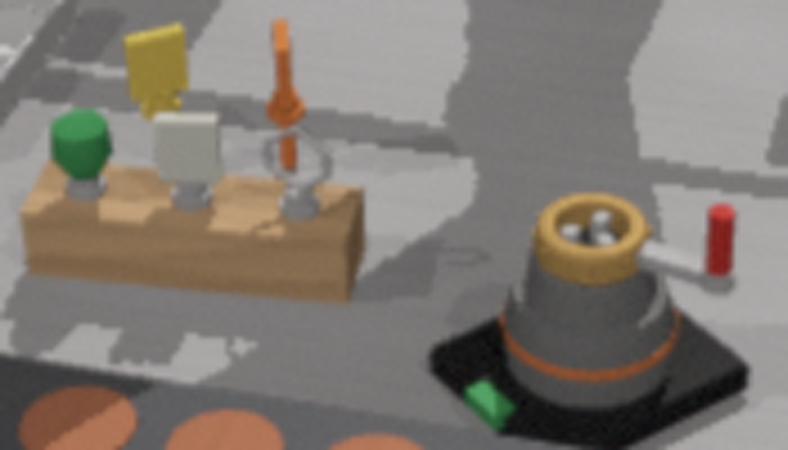

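View pics/c2.png

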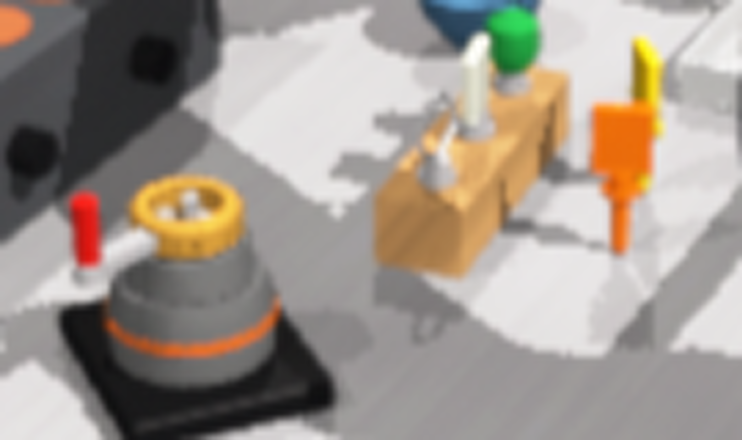

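Crops read as follows. The paddle blade centre is at (189,148) in crop 1 and (474,82) in crop 2. The nut-top centre is at (592,230) and (187,208). The knob is at (720,241) and (86,229). The rack's other collars are at (85,187) and (300,208) in crop 1, and (514,80) and (437,172) in crop 2.

```bash
python3 - <<'E'
from h import *
a=dict(np.load('scene0.npz'));b=dict(np.load('side0.npz'))
A=lambda x,y:ray(a,165+(x+.5)/4.5-.5,180+(y+.5)/4.5-.5)
B=lambda x,y:ray(b,205+(x+.5)/5.5-.5,185+(y+.5)/5.5-.5)
P={'blade':((189,148),(474,82)),'mouth':((592,230),(187,208)),'knob':((720,241),(86,229)),'green':((85,187),(514,80)),'loop':((300,208),(437,172)),'collar':((191,198),(478,127)),
'orangefoot':((288,168),(620,252)),'orangetop':((281,25),(622,105)),'yellowtop':((155,30),(645,45))}
for k,(p,q) in P.items():
    o1,o2=A(*p),B(*q);x=tri(o1,o2)
    print(k,x.round(4),'gap mm',[round(1e3*np.linalg.norm(np.cross(x-o,d/np.linalg.norm(d))),1) for o,d in(o1,o2)])
for q in ((592,230),): 
    o,d=A(*q);print((o+d*(.12-o[2])/d[2]).round(4))
o,d=B(187,208);print((o+d*(.12-o[2])/d[2]).round(4))
E
```

```text
blade [ 0.5366 -0.1699  0.0901] gap mm [np.float64(0.9), np.float64(0.9)]
mouth [0.5941 0.1008 0.1162] gap mm [np.float64(0.3), np.float64(0.3)]
knob [0.6139 0.1784 0.1366] gap mm [np.float64(0.6), np.float64(0.6)]
green [ 0.5429 -0.2421  0.0547] gap mm [np.float64(1.5), np.float64(1.5)]
loop [ 0.5313 -0.1017  0.0546] gap mm [np.float64(1.7), np.float64(1.7)]
collar [ 0.5362 -0.1727  0.053 ] gap mm [np.float64(1.2), np.float64(1.2)]
orangefoot [ 0.4199 -0.1482  0.0009] gap mm [np.float64(0.1), np.float64(0.1)]
orangetop [ 0.4194 -0.146   0.1131] gap mm [np.float64(2.5), np.float64(2.5)]
yellowtop [ 0.4402 -0.2278  0.112 ] gap mm [np.float64(0.1), np.float64(0.1)]
[0.5995 0.102  0.12  ]
[0.5905 0.106  0.12  ]
```

```bash
python3 -m creep '[[[0,0,0],[0,0,-0.169],85],[[0,0,0],[0,0,-0.169],85],[[0,0,0],[0,0,-0.169],85],[[0,0,0],[0,0,-0.169],85],[[0,0,0],[0,0,-0.169],85],[[0,0,0],[0,0,-0.169],85],[[0,0,0],[0,0,-0.169],85]]' 
python3 -m creep '[[[45.5,35.6,0],[0,0,0],85],[[45.5,35.6,0],[0,0,0],85],[[45.5,35.6,0],[0,0,0],85],[[45.5,35.6,0],[0,0,0],85],[[45.5,35.6,0],[0,0,0],85],[[45.5,35.6,0],[0,0,0],85],[[45.5,35.6,0],[0,0,0],85],[[45.5,35.6,0],[0,0,0],85],[[0,0,0],[0,0,0],85],[[0,0,0],[0,0,0],85]]'
python3 - <<'E'
from h import *
s=snap('wrist','w1');print(s['fx'],s['cx'],s['cy'],(-s['R'].T@s['t']).round(4),s['R'].round(3).tolist())
q=st();print(Rn.from_rotvec(q['tcp_rot']).as_matrix().round(3))
cv2.imwrite('pics/w1L.png',cv2.resize(s['frame'][:,:,::-1],(800,600),interpolation=cv2.INTER_CUBIC))
E
```

```text
time_s: 0.98
position: [0.2829, -0.5568, 0.2307]
tcp_rot: [-2.121, -2.316, -0.001]
contact_force: [-0.4, 0.0, -1.0]
gripper_width: 0.0851
grasp_force: 0.0
time_s: 2.22
position: [0.5366, -0.1711, 0.2309]
tcp_rot: [-2.127, -2.311, 0.001]
contact_force: [-0.2, -0.1, 0.5]
gripper_width: 0.0853
grasp_force: 0.0
325.19226210127806 279.0220993794964 211.35780381296024 [ 0.5288 -0.0916  0.3733] [[0.997, 0.081, -0.002], [0.078, -0.946, 0.315], [0.024, -0.314, -0.949]]
{'time_s': 2.275, 'joint_positions': [-0.508, 0.445, 1.5894, -0.0005, 1.108, -0.5892], 'position': [0.5364, -0.1717, 0.231], 'tcp_rot': [-2.1287, -2.3096, 0.001], 'contact_force': [-0.6029, -0.6052, 0.5446], 'moment': [0.0395, 0.0121, 0.0123], 'grasp_force': 0.0, 'gripper_width': 0.0851}
[[-0.081  0.997 -0.001]
 [ 0.997  0.081 -0.   ]
 [ 0.    -0.001 -1.   ]]
```

View pics/w1L.png

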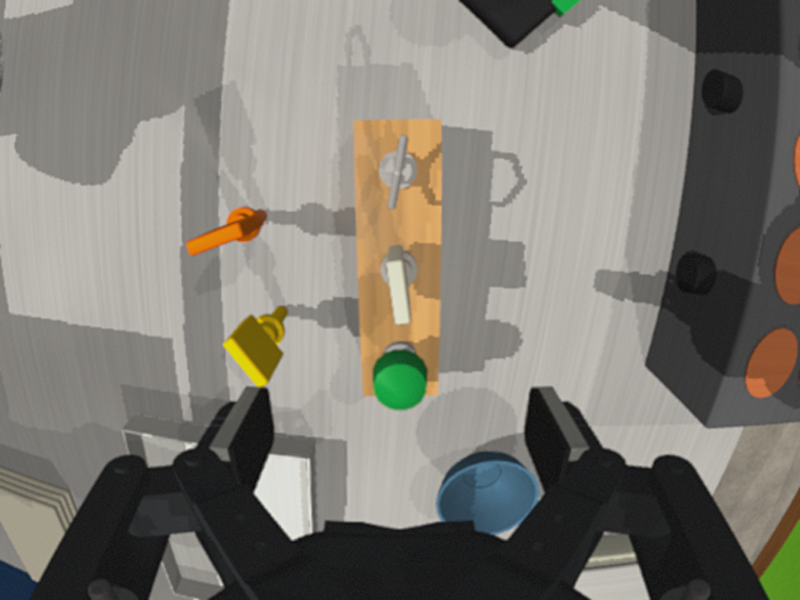

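The wrist view shows the blade's top face running from about (397,263) to (401,322) in the enlarged picture, with the collar near (399,268). I'll convert these pixels, taking a larger crop for yaw accuracy.

```bash
python3 - <<'E'
from h import *
s=dict(np.load('w1.npz'))
c=s['frame'][165:265,245:315,::-1]
cv2.imwrite('pics/w1c.png',cv2.resize(c,None,fx=6,fy=6,interpolation=cv2.INTER_CUBIC))
g=lambda x,y,z:onz(s,(x+.5)*.7-.5,(y+.5)*.7-.5,z,True).round(4)
print(g(397,263,.113),g(401,322,.113),'loop',g(399,170,.056),'rack corners',g(354,120,.05),g(441,120,.05),g(361,394,.05))
E
```

```text
[ 0.5324 -0.1542  0.113 ] [ 0.5377 -0.1902  0.113 ] loop [ 0.5293 -0.1031  0.056 ] rack corners [ 0.4959 -0.0707  0.05  ] [ 0.555  -0.0659  0.05  ] [ 0.5132 -0.2782  0.05  ]
```

View pics/w1c.png

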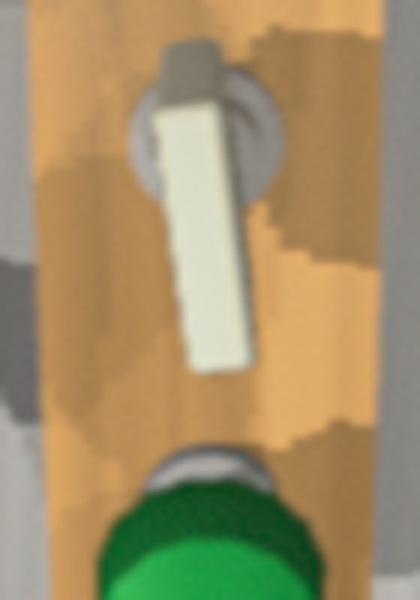

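The crop shows the blade's top face with end midpoints at (185,104) and (220,369). The collar centre is at about (206,138).

```bash
python3 - <<'E'
from h import *
s=dict(np.load('w1.npz'))
g=lambda x,y,z:onz(s,245+(x+.5)/6-.5,165+(y+.5)/6-.5,z,True)
p,q=g(185,104,.113),g(220,369,.113);c=g(206,138,.056)
print(p.round(4),q.round(4),np.linalg.norm(p-q),'mid',((p+q)/2).round(4),'collar',c.round(4))
a=[g(*k,.113) for k in((153,106),(217,102),(187,372),(252,366))]
print(np.round(a,4))
d=p-q;yaw=np.arctan2(-d[0],d[1]);print('paddle yaw',yaw)
st0=r.get_state();R=Rn.from_rotvec(st0['tcp_rot']).as_matrix()
print('tool yaw',np.arctan2(R[1,1],R[0,1]),'shift tool mm',1e3*R.T@(np.r_[((p+q)/2)[:2],.070]-st0['position']))
E
```

```text
[ 0.5304 -0.1527  0.113 ] [ 0.5384 -0.1909  0.113 ] 0.03908113553100954 mid [ 0.5344 -0.1718  0.113 ] collar [ 0.5347 -0.1716  0.056 ]
[[ 0.526  -0.1533  0.113 ]
 [ 0.5347 -0.152   0.113 ]
 [ 0.5337 -0.1918  0.113 ]
 [ 0.5429 -0.1901  0.113 ]]
paddle yaw 0.20650576854670114
tool yaw 0.08149897712009864 shift tool mm [ 1.01880557e-01 -1.89141707e+00  1.61004124e+02]
```

```bash
python3 -m creep '[[[0,-1.9,30],[0,0,-0.125],85],[[0,0,50],[0,0,0],85],[[0,0,40],[0,0,0],85],[[0,0,25],[0,0,0],85],[[0,0,15],[0,0,0],85],[[0,0,0],[0,0,0],85],[[0,0,0],[0,0,0],40],[[0,0,0],[0,0,0],5],[[0,0,0],[0,0,0],5],[[0,0,0],[0,0,0],5],[[0,0,0],[0,0,0],5],[[0,0,0],[0,0,0],5]]' 40
python3 -m creep '[[[0,0,0],[0,0,0],5],[[0,0,0],[0,0,0],5],[[0,0,0],[0,0,0],5],[[0,0,0],[0,0,0],5]]'
```

```text
time_s: 3.78
position: [0.5354, -0.1713, 0.0717]
tcp_rot: [1.98, 2.439, 0.0]
contact_force: [0.1, 0.9, 3.0]
gripper_width: 0.0091
grasp_force: 42.7
time_s: 4.28
position: [0.5354, -0.1714, 0.0717]
tcp_rot: [1.98, 2.438, 0.0]
contact_force: [-0.0, 1.2, 4.7]
gripper_width: 0.0098
grasp_force: 43.0
```

```bash
python3 -m creep '[[[0,0,-8],[0,0,0],5],[[0,0,-15],[0,0,0],5],[[0,0,-25],[0,0,0],5],[[0,0,-30],[0,0,0],5],[[0,0,-50],[0,0,0],5],[[0,0,-52],[0,0,0],5],[[43.5,24.4,0],[0,0,0],5],[[43.5,24.4,0],[0,0,0],5],[[43.5,24.4,0],[0,0,0],5],[[43.5,24.4,0],[0,0,0],5],[[0,0,0],[0,0,0],5],[[0,0,0],[0,0,0],5]]'
python3 - <<'E'
from h import *
s=snap('wrist','w2');st()
cv2.imwrite('pics/w2L.png',cv2.resize(s['frame'][:,:,::-1],(800,600),interpolation=cv2.INTER_CUBIC))
print(s['cx'],s['cy'])
E
```

```text
time_s: 5.78
position: [0.5942, 0.0189, 0.2515]
tcp_rot: [-1.979, -2.44, 0.002]
contact_force: [-0.3, -0.0, -1.4]
gripper_width: 0.0095
grasp_force: 42.1
{'time_s': 5.825, 'joint_positions': [-0.1567, 0.4643, 1.4881, -0.0007, 1.1898, -0.363], 'position': [0.5943, 0.0183, 0.2515], 'tcp_rot': [-1.9804, -2.4385, 0.0014], 'contact_force': [-0.0051, 0.2771, -0.8131], 'moment': [-0.0576, 0.0557, -0.0425], 'grasp_force': 42.0982, 'gripper_width': 0.0095}
279.0220993794964 211.35780381296024
```

View pics/w2L.png

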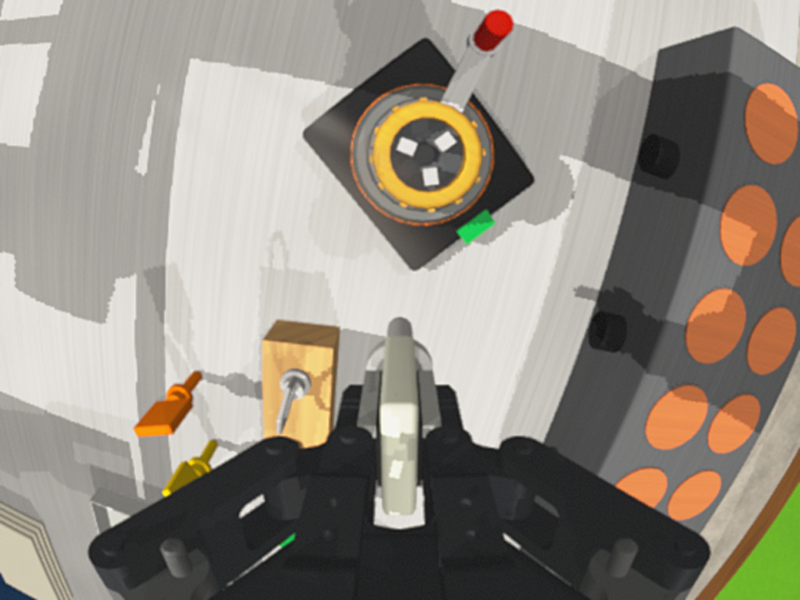

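The wrist view shows the nut ring centred at (426.5,153.8) and the knob top at (494,24). The held shank's end is at about (400,319).

```bash
cat >> h.py <<'E'
def projf(s,X):
    c=s['R']@np.array(X)+s['t'];t=np.arctan2(np.hypot(c[0],c[1]),c[2]);k=t/np.hypot(c[0],c[1])
    return s['cx']+s['fx']*k*c[0],s['cy']+s['fy']*k*c[1]
E
python3 - <<'E'
from h import *
s=dict(np.load('w2.npz'))
g=lambda x,y,z:onz(s,(x+.5)*.7-.5,(y+.5)*.7-.5,z,True)
m=g(426.5,153.8,.12);k=g(494,24,.159);print('mouth',m.round(4),'knobtop',k.round(4),(k-m).round(4),np.hypot(*(k-m)[:2]))
for e in((370,153.8),(483,153.8),(426.5,98),(426.5,209)):print(g(*e,.12).round(4))
q=r.get_state();R=Rn.from_rotvec(q['tcp_rot']).as_matrix();p=q['position']
f=p+R@[0,0,.0667]
print('foot exp',f.round(4),(np.array(projf(s,f))+.5)/.7-.5)
for dz in(.0,.01):print([((np.array(projf(s,f+R@[dx,dy,-dz]))+.5)/.7-.5).round(1).tolist() for dx,dy in((0,.006),(0,-.006),(.006,0))])
d=np.r_[m[:2],p[2]]-p;print('shift mm',1e3*R.T@d)
c=s['frame'][195:280,235:325,::-1];cv2.imwrite('pics/w2c.png',cv2.resize(c,None,fx=7,fy=7,interpolation=cv2.INTER_CUBIC))
E
```

```text
mouth [0.5918 0.0998 0.12  ] knobtop [0.6086 0.1742 0.159 ] [0.0169 0.0744 0.039 ] 0.07625066968264996
[0.5597 0.0931 0.12  ]
[0.6241 0.1075 0.12  ]
[0.5848 0.1322 0.12  ]
[0.5987 0.0678 0.12  ]
foot exp [0.5942 0.0183 0.1848] [402.29766317 324.13935396]
[[414.7, 324.1], [389.9, 324.1], [402.3, 312.4]]
[[415.4, 331.9], [389.5, 331.9], [402.5, 319.8]]
shift mm [ 8.03115560e+01  1.42490148e+01 -4.23313126e-02]
```

View pics/w2c.png

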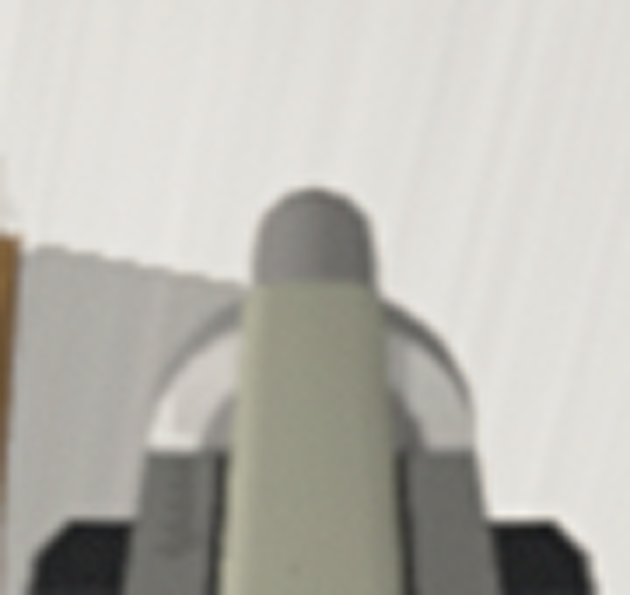

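The shank hangs straight in the fingers. Its axis reads about 1.1 mm towards −tool y, which I put down to camera bias and correct for. I'll move over the mouth and check from both fixed cameras.

```bash
python3 -m creep '[[[40,7.6,0],[0,0,0],5],[[40.5,7.6,0],[0,0,0],5],[[0,0,25],[0,0,0],5],[[0,0,25],[0,0,0],5],[[0,0,0],[0,0,0],5],[[0,0,0],[0,0,0],5]]'
python3 - <<'E'
from h import *
a=snap('scene','scene1');b=snap('side','side1');q=st()
u=lambda s,x,y:cv2.resize(s['frame'][y:y+60,x:x+80,::-1],(400,300)[:2],interpolation=cv2.INTER_CUBIC)
A=cv2.resize(a['frame'][185:255,270:325,::-1],None,fx=7,fy=7,interpolation=cv2.INTER_CUBIC)
B=cv2.resize(b['frame'][175:245,210:265,::-1],None,fx=7,fy=7,interpolation=cv2.INTER_CUBIC)
cv2.imwrite('pics/ab1.png',np.hstack([A,B]))
R=Rn.from_rotvec(q['tcp_rot']).as_matrix();f=q['position']+R@[0,0,.0667]
print('foot',f.round(4),proj(a,f),proj(b,f),R.round(3).tolist())
E
```

```text
time_s: 6.58
position: [0.5938, 0.0999, 0.2022]
tcp_rot: [1.981, 2.437, 0.001]
contact_force: [0.4, -0.3, -0.4]
gripper_width: 0.0092
grasp_force: 42.1
{'time_s': 6.675, 'joint_positions': [-0.0181, 0.5294, 1.5222, -0.0, 1.0874, -0.2241], 'position': [0.5941, 0.1002, 0.2027], 'tcp_rot': [1.98, 2.4364, 0.0024], 'contact_force': [-0.2638, -0.5272, -0.6124], 'moment': [0.0405, 0.0346, 0.0724], 'grasp_force': 42.0552, 'gripper_width': 0.0096}
foot [0.5943 0.1002 0.136 ] (np.float64(296.05136158262917), np.float64(224.5166609806758)) (np.float64(238.29899949639716), np.float64(217.0857776059002)) [[-0.204, 0.979, 0.003], [0.979, 0.204, -0.0], [-0.001, 0.002, -1.0]]
```

View pics/ab1.png

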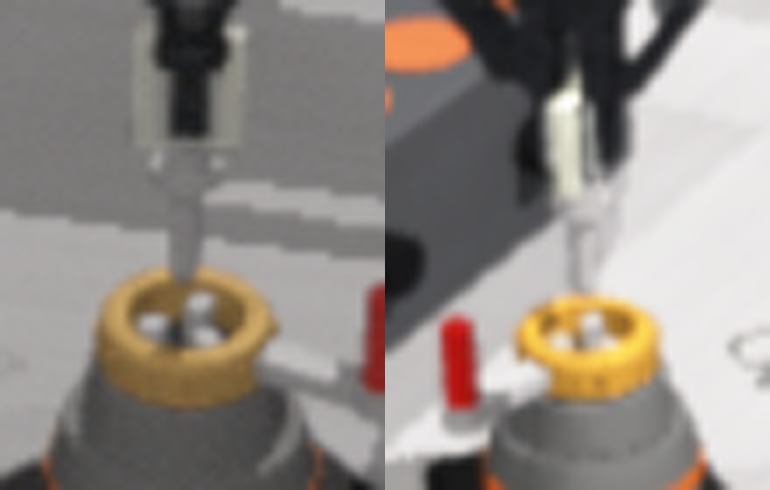

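In the left half (scene camera) the foot is at (184,278), nearly centred over the ring, whose outer edges are at 97 and 270. In the right half (side camera) the foot is at (583,290) and the ring's centre column is about 590. That suggests a small offset, so I'll compute the ring centre from colour edges.

```bash
python3 - <<'E'
from h import *
T=np.linspace(0,2*np.pi,73)[:-1]
for n in('scene0','side0','scene1','side1'):
    s=dict(np.load(n+'.npz'));h=cv2.cvtColor(s['frame'],cv2.COLOR_RGB2HSV)
    x0,y0,x1,y1=(280,215,315,250) if 'scene' in n else (225,210,255,236)
    m=((h[...,0]>14)&(h[...,0]<32)&(h[...,1]>110)&(h[...,2]>80)).astype(np.uint8)
    mm=np.zeros_like(m);mm[y0:y1,x0:x1]=m[y0:y1,x0:x1]
    ys,xs=np.nonzero(mm);
    # row-wise extents
    ext=[(y,xs[ys==y].min(),xs[ys==y].max()) for y in np.unique(ys)]
    print(n,ext)
    for c in((.5941,.1002),(.5918,.0998)):
        P=[proj(s,(c[0]+.033*np.cos(t),c[1]+.033*np.sin(t),.12)) for t in T];P=np.array(P)
        print(c,'pred circle u',P[:,0].min().round(1),P[:,0].max().round(1),'v',P[:,1].min().round(1),P[:,1].max().round(1),'du/dz',np.round(np.subtract(proj(s,(*c,.136)),proj(s,(*c,.12))),2))
E
```

```text
scene0 [(np.int64(223), np.int64(294), np.int64(297)), (np.int64(224), np.int64(290), np.int64(302)), (np.int64(225), np.int64(288), np.int64(304)), (np.int64(226), np.int64(287), np.int64(305)), (np.int64(227), np.int64(286), np.int64(306)), (np.int64(228), np.int64(285), np.int64(307)), (np.int64(229), np.int64(285), np.int64(307)), (np.int64(230), np.int64(285), np.int64(308)), (np.int64(231), np.int64(284), np.int64(308)), (np.int64(232), np.int64(284), np.int64(308)), (np.int64(233), np.int64(284), np.int64(307)), (np.int64(234), np.int64(284), np.int64(306)), (np.int64(235), np.int64(284), np.int64(305)), (np.int64(236), np.int64(285), np.int64(305)), (np.int64(237), np.int64(285), np.int64(305)), (np.int64(238), np.int64(285), np.int64(305)), (np.int64(239), np.int64(286), np.int64(305)), (np.int64(240), np.int64(288), np.int64(305)), (np.int64(241), np.int64(289), np.int64(303)), (np.int64(242), np.int64(292), np.int64(300))]
(0.5941, 0.1002) pred circle u 283.3 308.5 v 222.2 237.0 du/dz [ 0.13 -4.98]
(0.5918, 0.0998) pred circle u 283.4 308.6 v 221.6 236.5 du/dz [ 0.13 -4.97
[... 2088 characters left out ...]
p.int64(230), np.int64(247)), (np.int64(221), np.int64(229), np.int64(247)), (np.int64(222), np.int64(229), np.int64(248)), (np.int64(223), np.int64(229), np.int64(248)), (np.int64(224), np.int64(229), np.int64(248)), (np.int64(225), np.int64(229), np.int64(248)), (np.int64(226), np.int64(232), np.int64(248)), (np.int64(227), np.int64(233), np.int64(248)), (np.int64(228), np.int64(234), np.int64(247)), (np.int64(229), np.int64(234), np.int64(247)), (np.int64(230), np.int64(234), np.int64(245)), (np.int64(231), np.int64(234), np.int64(243))]
(0.5941, 0.1002) pred circle u 228.4 248.7 v 216.5 226.4 du/dz [-0.22 -4.29]
(0.5918, 0.0998) pred circle u 229.1 249.4 v 216.6 226.6 du/dz [-0.21 -4.29]
```

Measured ring centres are (296.0) and (238.5), within a pixel of the commanded axis. I'll make a small trim, then descend gently.

```bash
python3 -m creep '[[[0.5,-0.7,10],[0,0,0],5],[[0,0,6],[0,0,0],5],[[0,0,4],[0,0,0],5],[[0,0,4],[0,0,0],5],[[0,0,4],[0,0,0],5],[[0,0,3],[0,0,0],5],[[0,0,2],[0,0,0],5],[[0,0,0],[0,0,0],5]]'; python3 -m creep '[[[0,0,2],[0,0,0],5],[[0,0,1.5],[0,0,0],5],[[0,0,1.5],[0,0,0],5],[[0,0,0],[0,0,0],5]]'
```

```text
time_s: 7.68
position: [0.5923, 0.1013, 0.1682]
tcp_rot: [-1.98, -2.439, 0.0]
contact_force: [-0.1, 0.3, -0.2]
gripper_width: 0.0097
grasp_force: 42.2
time_s: 8.18
position: [0.5923, 0.1013, 0.1632]
tcp_rot: [-1.98, -2.439, 0.0]
contact_force: [-0.1, 0.2, -0.8]
gripper_width: 0.0096
grasp_force: 42.2
```

```bash
python3 -m creep '[[[0,0,1.5],[0,0,0],5],[[0,0,1.5],[0,0,0],5],[[0,0,1.5],[0,0,0],5],[[0,0,0],[0,0,0],5]]'; python3 -m creep '[[[0,0,1.5],[0,0,0],5],[[0,0,1.5],[0,0,0],5],[[0,0,1.5],[0,0,0],5],[[0,0,0],[0,0,0],5]]'
```

```text
time_s: 8.68
position: [0.5926, 0.1012, 0.1587]
tcp_rot: [1.98, 2.439, 0.0]
contact_force: [0.2, -0.8, -0.8]
gripper_width: 0.0095
grasp_force: 42.1
time_s: 9.18
position: [0.5926, 0.1012, 0.1542]
tcp_rot: [1.98, 2.439, 0.0]
contact_force: [1.1, 0.6, -1.6]
gripper_width: 0.0093
grasp_force: 41.9
```

```bash
python3 -m creep '[[[0,0,1.5],[0,0,0],5],[[0,0,1.5],[0,0,0],5],[[0,0,1.5],[0,0,0],5],[[0,0,0],[0,0,0],5]]'; python3 -m creep '[[[0,0,1.5],[0,0,0],5],[[0,0,1],[0,0,0],5],[[0,0,1],[0,0,0],5],[[0,0,0],[0,0,0],5]]'
```

```text
time_s: 9.68
position: [0.5926, 0.1013, 0.1497]
tcp_rot: [1.98, 2.439, 0.0]
contact_force: [1.6, 0.8, -1.5]
gripper_width: 0.0096
grasp_force: 41.9
time_s: 10.18
position: [0.5926, 0.1013, 0.1463]
tcp_rot: [1.98, 2.439, 0.0]
contact_force: [2.0, -0.0, -1.7]
gripper_width: 0.0097
grasp_force: 42.0
```

```bash
python3 -m creep '[[[0,0,0.5],[0,0,0],5],[[0,0,0.5],[0,0,0],5],[[0,0,0],[0,0,0],5]]'; python3 -m creep '[[[0,0,0.4],[0,0,0],5],[[0,0,0],[0,0,0],5]]';python3 -m creep '[[[0,0,0.4],[0,0,0],5],[[0,0,0],[0,0,0],5]]'
```

```text
time_s: 10.55
position: [0.5926, 0.1013, 0.1454]
tcp_rot: [1.98, 2.439, 0.001]
contact_force: [1.3, -0.1, -0.1]
gripper_width: 0.0097
grasp_force: 42.1
time_s: 10.8
position: [0.5926, 0.1013, 0.145]
tcp_rot: [1.98, 2.439, 0.0]
contact_force: [2.0, -1.0, 0.7]
gripper_width: 0.0093
grasp_force: 42.1
time_s: 11.05
position: [0.5926, 0.1013, 0.1447]
tcp_rot: [1.98, 2.439, 0.0]
contact_force: [1.7, -0.3, 1.4]
gripper_width: 0.0095
grasp_force: 42.3
```

```bash
python3 -m creep '[[[0,0,0.4],[0,0,0],5],[[0,0,0],[0,0,0],5]]';python3 -m creep '[[[0,0,0.4],[0,0,0],5],[[0,0,0],[0,0,0],5]]'
```

```text
time_s: 11.3
position: [0.5926, 0.1013, 0.1447]
tcp_rot: [1.98, 2.439, 0.001]
contact_force: [0.7, 0.6, 4.8]
gripper_width: 0.0096
grasp_force: 43.0
time_s: 11.55
position: [0.5926, 0.1013, 0.1446]
tcp_rot: [1.979, 2.439, 0.001]
contact_force: [0.2, 0.0, 6.4]
gripper_width: 0.0096
grasp_force: 43.4
```

The shank is seated: z stalled at 0.1446, as predicted, and Fz is rising. Now I'll release, rise, turn, and measure the knob and paddle numerically.

```bash
python3 -m creep '[[[0,0,-0.6],[0,0,0],5],[[0,0,0],[0,0,0],5],[[0,0,0],[0,0,0],16],[[0,0,0],[0,0,0],24],[[0,0,0],[0,0,0],40],[[0,0,0],[0,0,0],50],[[0,0,0],[0,0,0],50],[[0,0,-8],[0,0,0],50],[[0,0,-22],[0,0,0],50],[[0,0,-40],[0,0,0],50]]'; python3 -m creep '[[[0,0,0],[0,0,0.15],50],[[0,0,0],[0,0,0.15],50],[[0,0,0],[0,0,0.145],50],[[0,0,0],[0,0,0],50]]'
python3 - <<'E'
from h import *
a=snap('scene','scene2');b=snap('side','side2')
O=[]
for s,(x0,y0,x1,y1) in((a,(310,210,345,250)),(b,(205,210,235,245))):
    f=s['frame'].astype(int);m=(f[...,0]>1.9*f[...,1])&(f[...,0]>1.9*f[...,2])&(f[...,0]>70)
    ys,xs=np.nonzero(m[y0:y1,x0:x1]);u,v=xs.mean()+x0,ys.mean()+y0;print(len(xs),u,v,ys.min()+y0,ys.max()+y0);O.append(ray(s,u,v))
k=tri(*O);print('knob',k.round(4))
c=np.array([.5926,.1013]);d=k[:2]-c;print('r',np.hypot(*d),'ang',np.arctan2(d[1],d[0]))
q=st();R=Rn.from_rotvec(q['tcp_rot']).as_matrix();print('toolx ang',np.arctan2(R[1,0],R[0,0]))
A=cv2.resize(a['frame'][185:255,270:340,::-1],None,fx=5,fy=5,interpolation=cv2.INTER_CUBIC)
B=cv2.resize(b['frame'][175:245,205:275,::-1],None,fx=5,fy=5,interpolation=cv2.INTER_CUBIC)
cv2.imwrite('pics/ab2.png',np.hstack([A,B]))
E
```

```text
time_s: 12.8
position: [0.5913, 0.1013, 0.2141]
tcp_rot: [-1.978, -2.437, 0.003]
contact_force: [0.1, -0.4, -0.2]
gripper_width: 0.05
grasp_force: 0.0
time_s: 13.3
position: [0.5925, 0.1013, 0.2149]
tcp_rot: [2.467, 1.944, 0.001]
contact_force: [-0.6, 0.2, 0.5]
gripper_width: 0.0502
grasp_force: 0.0
74 324.8243243243243 233.21621621621622 226 240
54 220.35185185185185 227.37037037037038 221 244
knob [0.6121 0.1794 0.1343]
r 0.08053775207026491 ang 1.3259304878297256
{'time_s': 13.4, 'joint_positions': [-0.0164, 0.514, 1.5126, -0.0, 1.1146, 0.2193], 'position': [0.5925, 0.1013, 0.2147], 'tcp_rot': [2.467, 1.9447, 0.0006], 'contact_force': [-1.0065, -0.1355, -0.5923], 'moment': [0.0196, 0.012, -0.0241], 'grasp_force': 0.0, 'gripper_width': 0.05}
toolx ang 1.3351008943489402
```

```bash
python3 -m creep '[[[40,0.3,0],[0,0,0],50],[[40,0.4,0],[0,0,0],50],[[0,0,40],[0,0,0],50],[[0,0,30],[0,0,0],50],[[0,0,18],[0,0,0],50],[[0,0,0],[0,0,0],50],[[0,0,0],[0,0,0],25],[[0,0,0],[0,0,0],14],[[0,0,0],[0,0,0],14],[[0,0,0],[0,0,0],14],[[0,0,0],[0,0,0],14],[[0,0,0],[0,0,0],14]]' 20; python3 -m creep '[[[0,0,0],[0,0,0],14],[[0,0,0],[0,0,0],14]]'
```

```text
time_s: 14.9
position: [0.6129, 0.1789, 0.1278]
tcp_rot: [2.468, 1.941, 0.004]
contact_force: [-0.7, 1.1, 6.7]
gripper_width: 0.015
grasp_force: 19.8
time_s: 15.15
position: [0.6129, 0.1789, 0.1278]
tcp_rot: [2.468, 1.941, 0.004]
contact_force: [-0.7, -0.8, 5.9]
gripper_width: 0.0151
grasp_force: 19.8
```

```bash
cat > t.py <<'E'
from h import *
q=r.get_state();R=Rn.from_rotvec(q['tcp_rot']).as_matrix();d=q['position'][:2]-np.array([.5926,.1013]);f=R.T@q['contact_force']
a=np.arctan2(d[1],d[0]);print('ang %.4f r %.4f toolx %.4f | push %.2f rad %.2f z %.2f'%(a,np.hypot(*d),np.arctan2(R[1,0],R[0,0]),-f[1],f[0],f[2]))
E
python3 t.py
python3 -m creep '[[[0,1.6,0],[0,0,0.02],14],[[0,2.4,0],[0,0,0.03],14],[[-0.1,3.2,0],[0,0,0.04],14]]' 45 |tail -2;python3 t.py
python3 -m creep '[[[-0.1,3.2,0],[0,0,0.04],14]]'|tail -1;python3 t.py;python3 -m creep '[[[-0.1,3.2,0],[0,0,0.04],14]]'|tail -1;python3 t.py
```

```text
ang 1.3149 r 0.0802 toolx 1.3328 | push 0.50 rad -0.94 z -5.94
gripper_width: 0.0148
grasp_force: 36.7
ang 1.2623 r 0.0803 toolx 1.2438 | push 5.81 rad -0.18 z -10.20
grasp_force: 36.7
ang 1.2224 r 0.0804 toolx 1.2036 | push 6.81 rad -0.08 z -9.53
grasp_force: 36.6
ang 1.1822 r 0.0804 toolx 1.1636 | push 6.13 rad 1.13 z -9.06
```

```bash
for i in 1; do :; done
python3 -m creep '[[[-0.1,3.2,0],[0,0,0.04],14]]'|tail -1;python3 t.py
python3 -m creep '[[[-0.1,3.2,0],[0,0,0.04],14]]'|tail -1;python3 t.py
python3 -m creep '[[[-0.1,3.2,0],[0,0,0.04],14]]'|tail -1;python3 t.py
python3 -m creep '[[[-0.1,3.2,0],[0,0,0.04],14]]'|tail -1;python3 t.py
```

```text
grasp_force: 36.6
ang 1.1423 r 0.0805 toolx 1.1236 | push 5.36 rad 0.53 z -9.37
grasp_force: 36.6
ang 1.1025 r 0.0805 toolx 1.0835 | push 6.04 rad 0.78 z -9.33
grasp_force: 36.6
ang 1.0629 r 0.0806 toolx 1.0435 | push 6.48 rad 0.49 z -8.78
grasp_force: 37.0
ang 1.0384 r 0.0803 toolx 1.0023 | push 8.90 rad 0.60 z -11.10
```

```bash
cat >> t.py <<'E'
m=R.T@q['moment'];print('   Mz tool %.3f  eq push %.2f'%(m[2],-f[1]-m[2]/.08), 'all M',m.round(2), 'qd',np.abs(q['qd']).max().round(3))
E
python3 t.py
python3 -m creep '[[[0,0,0],[0,0,0],14]]'|tail -1;python3 t.py
python3 -m creep '[[[-0.1,2.4,0],[0,0,0.03],14]]'|tail -1;python3 t.py
```

```text
ang 1.0384 r 0.0803 toolx 1.0023 | push 8.90 rad 0.60 z -11.10
   Mz tool -0.187  eq push 11.24 all M [ 1.31 -0.   -0.19] qd 0.293
grasp_force: 36.8
ang 1.0302 r 0.0803 toolx 1.0031 | push 7.31 rad -0.23 z -10.37
   Mz tool -0.048  eq push 7.91 all M [ 1.23 -0.06 -0.05] qd 0.006
grasp_force: 37.0
ang 1.0136 r 0.0803 toolx 0.9731 | push 9.34 rad 1.20 z -9.90
   Mz tool -0.252  eq push 12.49 all M [ 1.34  0.02 -0.25] qd 0.222
```

The wrist moment was adding to the push. I'll loosen the fingers to a cage, back off about 0.2 rad, and push again with clean readings.

```bash
python3 -m creep '[[[0,0,0],[0,0,0],20],[[0,0,0],[0,0,0],20],[[-0.1,-3.2,0],[0,0,-0.04],20],[[-0.1,-3.2,0],[0,0,-0.04],20],[[-0.1,-3.2,0],[0,0,-0.04],20],[[-0.1,-3.2,0],[0,0,-0.04],20],[[-0.1,-3.2,0],[0,0,-0.04],20],[[-0.1,-3.2,0],[0,0,-0.04],20]]'|tail -2;python3 t.py
python3 -m creep '[[[0,2.4,0],[0,0,0.03],20],[[0,2.4,0],[0,0,0.03],20]]'|tail -1;python3 t.py
python3 -m creep '[[[0,2.4,0],[0,0,0.03],20]]'|tail -1;python3 t.py
python3 -m creep '[[[0,2.4,0],[0,0,0.03],20]]'|tail -1;python3 t.py
python3 -m creep '[[[0,2.4,0],[0,0,0.03],20]]'|tail -1;python3 t.py
```

```text
gripper_width: 0.02
grasp_force: 5.5
ang 1.1343 r 0.0788 toolx 1.2151 | push -10.88 rad -2.35 z 7.66
   Mz tool 0.055  eq push -11.57 all M [-1.55 -0.38  0.05] qd 0.298
grasp_force: 0.0
ang 1.1381 r 0.0794 toolx 1.1516 | push -0.36 rad -0.27 z 0.74
   Mz tool -0.015  eq push -0.18 all M [-0.03 -0.04 -0.01] qd 0.23
grasp_force: 0.0
ang 1.1226 r 0.0795 toolx 1.1215 | push -0.17 rad 0.45 z -0.33
   Mz tool -0.017  eq push 0.04 all M [ 0.02 -0.01 -0.02] qd 0.228
grasp_force: 0.0
ang 1.0923 r 0.0797 toolx 1.0915 | push 0.80 rad -0.45 z 0.26
   Mz tool -0.051  eq push 1.44 all M [-0.02  0.06 -0.05] qd 0.224
grasp_force: 3.7
ang 1.0864 r 0.0795 toolx 1.0609 | push 8.20 rad -0.29 z -4.31
   Mz tool 0.028  eq push 7.85 all M [ 1.1  -0.03  0.03] qd 0.224
```

```bash

python3 -m creep '[[[0,2.4,0],[0,0,0.03],20]]'|tail -1;python3 t.py
python3 -m creep '[[[0,2.4,0],[0,0,0.03],20]]'|tail -1;python3 t.py
python3 -m creep '[[[0,2.4,0],[0,0,0.03],20]]'|tail -1;python3 t.py
```

```text
grasp_force: 5.6
ang 1.0863 r 0.0792 toolx 1.0308 | push 12.51 rad -0.81 z -7.24
   Mz tool -0.032  eq push 12.92 all M [ 1.75 -0.07 -0.03] qd 0.22
grasp_force: 5.7
ang 1.0693 r 0.0790 toolx 1.0011 | push 11.17 rad -0.90 z -6.68
   Mz tool -0.036  eq push 11.63 all M [ 1.76 -0.14 -0.04] qd 0.22
grasp_force: 5.7
ang 1.0411 r 0.0791 toolx 0.9713 | push 11.03 rad -0.70 z -5.99
   Mz tool -0.014  eq push 11.20 all M [ 1.78 -0.13 -0.01] qd 0.22
```

```bash

python3 -m creep '[[[0,2.4,0],[0,0,0.02],20]]'|tail -1;python3 t.py
python3 -m creep '[[[-0.1,2.4,0],[0,0,0.03],20]]'|tail -1;python3 t.py
python3 -m creep '[[[-0.1,2.4,0],[0,0,0.03],20]]'|tail -1;python3 t.py
python3 -m creep '[[[0,2.4,0],[0,0,0.02],20]]'|tail -1;python3 t.py
```

```text
grasp_force: 5.9
ang 1.0122 r 0.0792 toolx 0.9515 | push 11.69 rad 0.24 z -6.53
   Mz tool -0.035  eq push 12.13 all M [ 1.83 -0.05 -0.03] qd 0.138
grasp_force: 6.1
ang 0.9838 r 0.0792 toolx 0.9213 | push 11.86 rad -0.77 z -6.18
   Mz tool -0.038  eq push 12.34 all M [ 1.93 -0.04 -0.04] qd 0.219
grasp_force: 6.4
ang 0.9568 r 0.0792 toolx 0.8912 | push 12.34 rad -0.20 z -6.90
   Mz tool 0.015  eq push 12.15 all M [ 1.96 -0.01  0.01] qd 0.217
grasp_force: 6.8
ang 0.9309 r 0.0793 toolx 0.8714 | push 13.23 rad 0.15 z -6.96
   Mz tool -0.043  eq push 13.77 all M [ 2.2   0.   -0.04] qd 0.137
```

The push sat steady at about 11.1 N and started rising near angle 1.02. The target is about 18 N, around angle 0.74.

```bash

python3 -m creep '[[[-0.1,2.4,0],[0,0,0.03],20]]'|tail -1;python3 t.py
python3 -m creep '[[[-0.1,2.4,0],[0,0,0.03],20]]'|tail -1;python3 t.py
python3 -m creep '[[[-0.1,2.4,0],[0,0,0.03],20]]'|tail -1;python3 t.py
```

```text
grasp_force: 7.0
ang 0.9038 r 0.0793 toolx 0.8412 | push 14.57 rad -0.38 z -6.31
   Mz tool -0.022  eq push 14.84 all M [ 2.19  0.06 -0.02] qd 0.217
grasp_force: 7.4
ang 0.8775 r 0.0793 toolx 0.8111 | push 14.94 rad 0.57 z -7.17
   Mz tool -0.058  eq push 15.66 all M [ 2.29 -0.03 -0.06] qd 0.215
grasp_force: 7.7
ang 0.8512 r 0.0793 toolx 0.7810 | push 15.17 rad 0.17 z -6.81
   Mz tool -0.016  eq push 15.37 all M [ 2.4   0.04 -0.02] qd 0.215
```

```bash

python3 -m creep '[[[-0.1,2.4,0],[0,0,0.03],20]]'|tail -1;python3 t.py
python3 -m creep '[[[-0.1,2.4,0],[0,0,0.03],20]]'|tail -1;python3 t.py
python3 -m creep '[[[-0.1,2.4,0],[0,0,0.03],20]]'|tail -1;python3 t.py
```

```text
grasp_force: 8.0
ang 0.8247 r 0.0793 toolx 0.7510 | push 15.62 rad 0.13 z -6.85
   Mz tool -0.037  eq push 16.08 all M [ 2.46  0.04 -0.04] qd 0.215
grasp_force: 8.4
ang 0.7984 r 0.0793 toolx 0.7210 | push 16.10 rad 0.99 z -6.72
   Mz tool -0.016  eq push 16.30 all M [ 2.55  0.09 -0.02] qd 0.215
grasp_force: 8.7
ang 0.7719 r 0.0792 toolx 0.6910 | push 17.84 rad 0.05 z -6.26
   Mz tool -0.013  eq push 17.99 all M [ 2.66  0.12 -0.01] qd 0.214
```

```bash

python3 -m creep '[[[-0.1,2.4,0],[0,0,0.03],20]]'|tail -1;python3 t.py
python3 -m creep '[[[0,-3,0],[0,0,0],20],[[0,-2.5,0],[0,0,0],20],[[0,0,0],[0,0,0],20]]'|tail -1;python3 t.py
```

```text
grasp_force: 9.0
ang 0.7457 r 0.0792 toolx 0.6610 | push 17.72 rad -0.02 z -6.85
   Mz tool -0.025  eq push 18.03 all M [ 2.79  0.09 -0.03] qd 0.213
grasp_force: 3.6
ang 0.7445 r 0.0794 toolx 0.6627 | push 7.49 rad -0.68 z -3.26
   Mz tool -0.028  eq push 7.83 all M [ 1.09 -0.15 -0.03] qd 0.007
```

```bash

python3 -m creep '[[[0,-2.5,0],[0,0,0],20],[[0,-1,0],[0,0,0],22],[[0,0,0],[0,0,0],40],[[0,0,0],[0,0,0],50],[[0,0,0],[0,0,0],50],[[0,0,-20],[0,0,0],50],[[0,0,-50],[0,0,0],50],[[0,0,-50],[0,0,0],50],[[50,0,0],[0,0,0],50],[[50,0,0],[0,0,0],50],[[0,0,0],[0,0,0],50]]'
python3 - <<'E'
from h import *
a=snap('scene','scene3');b=snap('side','side3')
A=cv2.resize(a['frame'][180:255,265:345,::-1],None,fx=5,fy=5,interpolation=cv2.INTER_CUBIC)
B=cv2.resize(b['frame'][170:245,200:280,::-1],None,fx=5,fy=5,interpolation=cv2.INTER_CUBIC)
cv2.imwrite('pics/ab3.png',np.hstack([A,B]))
c=(.5926,.1013)
for s,x,y in((a,265,180),(b,200,170)):
  print([[round(((p-o)+.5)*5-.5,1) for p,o in zip(proj(s,(*c,z)),(x,y))] for z in(.123,.129,.138,.186)])
E
```

```text
time_s: 21.65
position: [0.732, 0.2194, 0.2451]
tcp_rot: [-2.97, -1.025, -0.002]
contact_force: [-0.6, -0.8, -0.9]
gripper_width: 0.0501
grasp_force: 0.0
[[np.float64(159.5), np.float64(243.2)], [np.float64(159.7), np.float64(233.9)], [np.float64(160.1), np.float64(219.9)], [np.float64(162.0), np.float64(143.2)]]
[[np.float64(195.8), np.float64(256.1)], [np.float64(195.4), np.float64(248.1)], [np.float64(194.8), np.float64(236.0)], [np.float64(191.5), np.float64(170.4)]]
```

View pics/ab3.png

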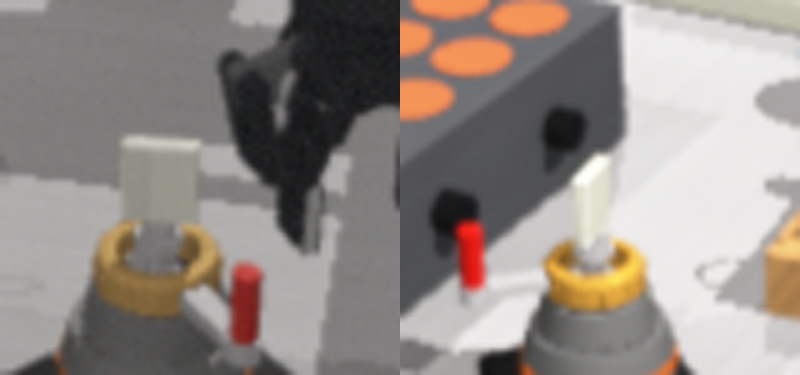

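The paddle stands upright and centred. The blade top is at (161,140) and (592,169), against expected (162,143) and (591.5,170). I'll make one quick numeric height check against the bias known from the rack pose.

```bash
python3 - <<'E'
from h import *
def edge(s,X,lab):
    u,v=proj(s,X);u0,v0=int(round(u)),int(round(v))
    p=s['frame'][v0-9:v0+9,u0-2:u0+3].astype(float).mean((1,2));g=np.diff(p);i=g[:14].argmax()
    w=g[max(i-1,0):i+2];print(lab,'pred v %.2f'%v,'edge %.2f'%(v0-9+i+.5+(w@np.arange(-1,2))/w.sum() if len(w)==3 else -1),p.round().astype(int).tolist())
for n in('scene0','scene2','scene3'):
    s=dict(np.load(n+'.npz'));X=(.5345,-.1717,.113) if n=='scene0' else (.5926,.1013,.186)
    edge(s,X,n)
E
```

```text
scene0 pred v 205.54 edge 204.67 [134, 134, 134, 121, 120, 126, 120, 125, 170, 187, 158, 141, 139, 139, 139, 138, 139, 138]
scene2 pred v 208.23 edge 206.86 [108, 106, 107, 108, 114, 119, 121, 124, 142, 160, 166, 150, 143, 143, 143, 142, 142, 141]
scene3 pred v 208.23 edge 206.72 [123, 123, 123, 125, 125, 124, 124, 128, 158, 196, 183, 157, 148, 146, 146, 146, 147, 147]
```

The image check is not conclusive to 3 mm, so I'll probe the blade's top gently with closed fingers. The expected top is z = 0.186 when home.

```bash

python3 -m creep '[[[-60,2.6,0],[0,0,0],0],[[-60,2.6,0],[0,0,0],0],[[-62.5,2.6,0],[0,0,0],0],[[0,0,25],[0,0,0],0],[[0,0,15],[0,0,0],0],[[0,0,8],[0,0,0],0],[[0,0,4],[0,0,0],0],[[0,0,0],[0,0,0],0],[[0,0,0],[0,0,0],0]]' 20
python3 -m creep '[[[0,0,1.5],[0,0,0],0],[[0,0,1.5],[0,0,0],0],[[0,0,0],[0,0,0],0]]'|sed -n 2,4p
```

```text
time_s: 22.88
position: [0.5917, 0.0993, 0.1946]
tcp_rot: [2.97, 1.023, 0.001]
contact_force: [-0.4, -0.0, 0.4]
gripper_width: -0.0002
grasp_force: 0.0
position: [0.5911, 0.0991, 0.1912]
tcp_rot: [-2.971, -1.022, 0.0]
contact_force: [-0.8, 0.6, 0.1]
```

```bash

python3 -m creep '[[[0,0,1],[0,0,0],0],[[0,0,0],[0,0,0],0]]'|sed -n 2,4p
python3 -m creep '[[[0,0,1],[0,0,0],0],[[0,0,0],[0,0,0],0]]'|sed -n 2,4p
python3 -m creep '[[[0,0,1],[0,0,0],0],[[0,0,0],[0,0,0],0]]'|sed -n 2,4p
```

```text
position: [0.5912, 0.099, 0.1903]
tcp_rot: [-2.971, -1.022, 0.0]
contact_force: [0.9, 0.2, -0.4]
position: [0.5911, 0.0991, 0.1892]
tcp_rot: [-2.971, -1.022, 0.0]
contact_force: [-0.6, -0.3, -0.0]
position: [0.5912, 0.0991, 0.1882]
tcp_rot: [-2.971, -1.022, 0.0]
contact_force: [0.1, 0.1, 0.7]
```

```bash

python3 -m creep '[[[0,0,0.8],[0,0,0],0],[[0,0,0],[0,0,0],0]]'|sed -n 2,4p
python3 -m creep '[[[0,0,-40],[0,0,0],0],[[0,0,-40],[0,0,0],0],[[60,0,0],[0,0,0],0],[[60,0,0],[0,0,0],0],[[0,0,0],[0,0,0],0],[[0,0,0],[0,0,0],0]]'
python3 -c "
from plant import ticket;print(ticket.sign_off())"
```

```text
position: [0.5912, 0.0991, 0.1874]
tcp_rot: [-2.971, -1.022, 0.0]
contact_force: [0.2, -0.1, -0.3]
time_s: 25.0
position: [0.6849, 0.1728, 0.2666]
tcp_rot: [-2.97, -1.023, 0.004]
contact_force: [0.3, 0.0, 0.4]
gripper_width: 0.0004
grasp_force: 0.0
the job is handed in; nothing more can be done
None
```

The job is handed in at about 25 s: the paddle stands upright and home in the collet (foot within about 1.5 mm of the floor), with an estimated jaw force of about 67 N from the knob push; the sign-off returned no verdict.

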